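Let a hanging copper pot roll down the drying rack and catch it softly

TASK

Pull the drying rack's handle towards the robot so that the stop arm lifts and the roller with its hanging copper pot runs down through the wire guard. Catch the roller with the fingers on the open run below the guard, softly: go along with it and slow it evenly, never let it slam into a standing hand, squeeze it or set the pot swinging. Let it creep into the seat gap near the low end of the rails so that it stays lying there and does not run over the end, then take the hand away; leave the stop arm up and the other things on the bench alone.

Things in the scene. Friction and masses are not known exactly. Their poses are not given: they have to be found in the camera images.
- rack: Fixed drying rack: two steel rails on wooden legs, 0.82 m long. Origin on the bench under its middle; y along the rails UPHILL, x across them away from the robot, z up; yaw -0.16 to 0.08 rad. The rails fall 8.0 degrees towards -y; rail tops are 190 mm above the bench at y = 0; each rail 14 mm wide, 12 mm deep, centred at x = -36 and +36 mm.
- roller: Roller hanger, nominally 0.4 kg (hidden 0.28 to 0.56): ball hubs of radius 20 mm run on the rail tops, so its axis is 20 mm above them; two steel flanges of radius 34 mm, outer faces 50 mm apart, wooden drum of radius 24 mm between. Origin: middle of its axis, which is its x axis (it spins about it). Starts at rest against the stop arm, rack y = +354 mm.
- pot: Lidded copper pot, 88 mm wide, nominally 0.35 kg (hidden 0.21 to 0.53), hung by straps from the roller's drum, swinging freely between the rails: origin on the roller's axis, z up along the straps, foot 137 mm below, centre of mass about 100 mm below, period about 0.6 s. It must never swing more than 0.18 rad: a sudden change of the roller's speed by 0.1 m/s swings it about 0.1 rad.
- seat (a point): Middle of the roller's axis when it rests in the seat: an 18 mm gap across both rails near the low end, rack y = -319 mm, 163 mm above the bench. The hubs sink 2 mm into it. Creeping at under 0.10 m/s the roller drops in and stays; 0.15 m/s is too fast, and at full speed it rolls over it.
- guard_exit (a point): Middle line at axis height at the low end of the wire guard (124 mm wide, top 92 mm above the rails, 0.32 m long, no reaching in). From here 280 mm of open run lead to the seat. The roller gets here 1.5 to 2.1 s after its release at 0.13 to 0.25 m/s and, left alone, speeds up by about 0.2 m/s2 to at most 0.33 m/s.
- rail_end (a point): Middle of the low end of the rails, at their top, 41 mm beyond the seat. Beyond it an open wooden tray on the bench (200 x 170 mm, walls 45 mm high) catches a missed roller with its pot: that is a failure.
- drum (a point): Middle of the roller's wooden drum, the same point as the roller's origin. Touch the roller only softly, under 12 N: met by fingers that move along with it, at a speed difference below 0.06 m/s, it takes a few N. Fingertips at axis height in front of both flanges carry it well; it leans on them with about 1 N.
- gate (a joint): Angle of the stop's shaft, which runs along the robot side of the rails, 85 mm from the middle line, 20 mm above the rail tops: 0 = stop arm down before the roller; grows as the handle swings towards the robot (rack -x), end stop at 1.0 rad; above 0.4 rad the roller is free. Friction about 0.15 N m (2 N at the handle); stays where it is left.
- gate_handle (a point): Top of the gate's upright wooden handle: 18 mm thick, grip part 50 mm long, top 95 mm above the shaft about which it swings towards the robot. It stands beside the open run, 70 mm downhill of the guard, on the robot side of the rails.
- retarder (a joint): Lift (m) of the light wooden retarder bar (56 mm wide, 0.17 m long, 28 g) that slides up and down inside the lower half of the guard: 0 = down, 51 mm above the rails; 0.003 while the roller's flanges drag under it. It brakes the roller by an amount that depends on friction and mass.
- tumbler_a: Copper tumbler, 68 mm wide and 85 mm high, beyond the rack: leave alone. Origin at its foot.
- tumbler_b: Second copper tumbler, the same: leave alone.
- lota: Copper water pot, 94 mm wide, 135 mm high, beyond the rack: leave alone.
- hammer: Hammer lying on the robot's left: leave alone.
- dish: Steel bowl 110 mm wide, 40 mm high, between robot and rack: leave alone.
- blank: Copper disc, 76 mm wide, 8 mm thick, between robot and rack: leave alone.
- block: Dark wooden block 70 x 90 x 45 mm, between robot and rack: leave alone.

How it is judged:
By the outcome, as a careful person would: the job done as asked, in the order asked, and still so for the second after the job is handed in, with the robot touching nothing.
It also fails if it takes over 29 s, if anything falls off the work surface, if the arm or the gripper's body presses on something with over 40 N, if the wrist force passes 120 N, or if a joint passes its speed limit or range.

ROBOT

A 6-joint arm with a two-finger parallel gripper is mounted at the origin on the work surface. World frame = base frame: x ahead of the robot, y to its left, z up, the work surface at z = 0. Lengths are in m, angles in rad, forces in N, time in s.
With the tool pointing down it reaches from about 0.3 to 0.775 m from the base axis. Payload 14.6 kg.
Tool frame: the origin (TCP) lies at the very end of the fingers, on their centre line; the grasp point (between the pads) lies 19 mm behind it (arm.pinch_z is the distance from the TCP to the grasp point, in m); x points along the fingers, y is the direction in which the jaws open and shut, and the axes are right-handed (so a half turn about x gives the same grasp; the last joint's range is limited). The gripper opens to 94 mm and grips with 3 to 60 N. Pads are 16 mm wide; open, the fingers measure 119 mm over their backs; the gripper's body (75 mm by 177 mm) begins 78 mm behind the grasp point.
Start: joints at [1.093, 0.3, 1.521, -0, 1.321, -0.067], TCP at [0.22, 0.504, 0.205] pointing down, gripper open.
Joint ranges: [-3.03, 3.03], [-0.79, 2.21], [0.23, 2.52], [-1.04, 4.18], [0, 3.07], [-2.55, 2.55]. Speed limits (rad/s): [2.22, 2.22, 2.57, 3.14, 3.14, 3.14].

INTERFACE

Orientations are given as a 3x3 rotation matrix whose columns are the frame's x, y, z axes.
In Python, from plant import arm, cams gives the robot as it stands. The module is installed in compiled form; this text tells all that it offers.
- The arm moves only by the shell command python3 -m jog 'ROWS' [FORCE]. ROWS is JSON, a list of rows, each a list of 7 numbers: the shift along the tool's x, y, z as a fraction of full scale, then the turn, a rotation vector about the tool's x, y, z as a fraction of full scale, then the opening in per cent of the stroke, from 0 (shut) to 100 (fully open). In form: [[tx, ty, tz, ax, ay, az, fingers], ...]. A call has 1 to 5 rows; each row shifts and turns the commanded pose from where the row before left it, along the tool's axes as they then stand; what a row does not reach is not made up. Full scale, the value 1, is 0.25 m for a shift and 60 degrees for a turn. A row lasts 1/10 s, in which the tool goes at most 50 mm and 8.59 degrees, less where a joint would pass 70% of its speed; a pose out of reach is approached as far as the arm can. A call with a number of a shift or a turn outside -1 to 1 is refused whole. A call with a gripper value outside its range is refused whole. The fingers move at their own pace and stop on an object; FORCE is the grip in N (left out, the last holds). Time passes only in rows, so rows that do not move let the fingers close. It gives the time, the measured TCP pose, the force and the opening at its end, in the units of the state.
- arm.observe(): the state, without advancing time (a new reading comes with each control period).
- cams.grab_frame(name): name is "scene" or "top"; returns a dict with "pixels" (400x640x3 uint8, red, green, blue), "fx", "fy", "cx", "cy" (pixels), "k1" (the pictures are not rectified: a ray, as slopes to the right and down, at radius r is drawn at 1 + k1 r^2 times it, then the intrinsics apply), "rvec" (rotation vector, rad) and "tvec" (3), from world to camera coordinates, as OpenCV has them. Camera axes: x right, y down, z forward; pixel columns grow to the right and rows downward; lengths in m; the calibration is good to about 2 mm. A picture is of the moment at which its call begins. There is no depth.
- arm.job_done(): hands the job in, once; it reports no verdict.
The state is a dict: "time": time; "joints": joint angles; "joint_velocities": joint speeds; "effort": joint torques, N m; "eef_pos": TCP position; "tool_rot": TCP orientation; "contact_force": force on the tool from outside, world axes, zero at the start; "ft_torque": the same for the moment, N m; "opening": finger opening in m.
Only numpy, scipy, OpenCV 4.12 (cv2) and the standard library are available. Lean on these libraries where they do the work, as an engineer would, in place of code of your own. Each camera call takes 0.05 s, during which the arm holds its last target. There are 200 camera calls.

## Working session

There is one attempt and no reset: what is moved stays moved. The work goes in short steps, Python scripts to look and compute and a shell command to move; the robot and the scene stay as the last step left them, time stands still between calls to the robot, and variables do not carry over. Pictures are saved under pics/ and viewed, about 8 in all and at most 12, crops included, and the job is handed in when it is done.

```bash
mkdir -p pics
python3 - <<'E'
from plant import arm,cams
import cv2
for n in("scene","top"):
    f=cams.grab_frame(n); cv2.imwrite(f"pics/{n}0.png",f["pixels"][:,:,::-1])
    print(n,{k:v for k,v in f.items() if k!="pixels"})
print(arm.observe())
E
```

```text
scene {'fx': 515.1310485332265, 'fy': 515.1310485332265, 'cx': 318.3622799132537, 'cy': 203.77237849631865, 'k1': -0.11930634898109074, 'rvec': array([ 0.91908371,  2.39273273, -1.20713299]), 'tvec': array([ 0.36380678, -0.08970622,  1.99813439])}
top {'fx': 490.9095127811203, 'fy': 490.9095127811203, 'cx': 323.1014769882257, 'cy': 197.3243606102382, 'k1': -0.12070974732801422, 'rvec': array([ 2.17190576, -2.14724095,  0.14256514]), 'tvec': array([0.064612  , 0.53647083, 1.31781583])}
{'time': 0.1, 'joints': array([ 1.09340603e+00,  3.00417719e-01,  1.52148859e+00,  2.55644510e-05,
        1.32070079e+00, -6.66111395e-02]), 'joint_velocities': array([ 0.00156098, -0.00273757, -0.00155871, -0.00086553,  0.00189645,
        0.00071653]), 'effort': array([-1.75028534e-03, -5.32655454e+01, -3.53275430e+01,  7.08151306e-02,
        2.35723250e-02, -3.96728069e-05]), 'eef_pos': array([0.21952746, 0.50404588, 0.20495474]), 'tool_rot': array([[-4.88097342e-04,  3.99329351e-01,  9.16807412e-01],
       [-8.89642168e-04,  9.16806985e-01, -3.99329639e-01],
       [-9.99999485e-01, -1.01054227e-03, -9.22308234e-05]]), 'contact_force': array([ 0.12726035, -0.89259218,  0.44331798]), 'ft_torque': array([ 0.02423195, -0.00979852,  0.00407216]), 'opening': 0.09400578801066183}
```

View pics/scene0.png

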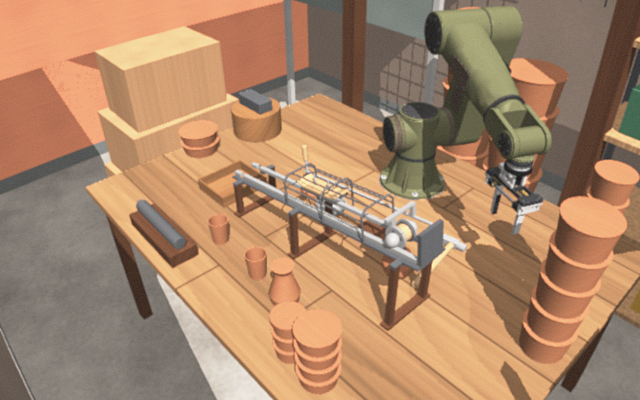

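View pics/top0.png

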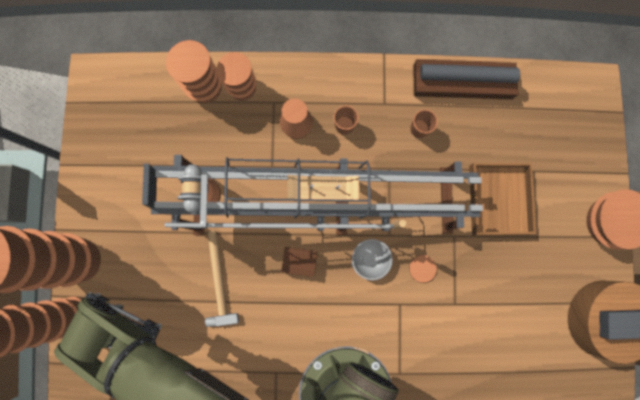

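The scene view shows the rack with its roller at the high end (about 400,235). In the top view the rails run from (150,190) to the low ends at about (480,179) and (481,209). The handle top is near (403,222) and the tray lies to the right. I'll zoom in on the low half.

```bash
cat > h.py <<'E'
import numpy as np, cv2
from plant import arm,cams
def K(f): return np.array([[f["fx"],0,f["cx"]],[0,f["fy"],f["cy"]],[0,0,1.]]), np.array([f["k1"],0,0,0,0.])
def ray(f,uv):
    k,d=K(f); p=cv2.undistortPoints(np.array([[uv]],float),k,d)[0,0]
    R=cv2.Rodrigues(f["rvec"])[0]; o=-R.T@f["tvec"]; v=R.T@np.array([p[0],p[1],1]); return o,v
def onz(f,uv,z):
    o,v=ray(f,uv); return o+v*(z-o[2])/v[2]
def proj(f,P):
    k,d=K(f); return cv2.projectPoints(np.atleast_2d(np.array(P,float)),f["rvec"],f["tvec"],k,d)[0][:,0]
E
python3 - <<'E'
from h import *
im=cv2.imread("pics/top0.png")
cv2.imwrite("pics/topz.png",cv2.resize(im[140:270,350:550],None,fx=4,fy=4,interpolation=cv2.INTER_CUBIC))
g=cv2.cvtColor(im,cv2.COLOR_BGR2HSV)
for u in (240,270,310,330,390,420,440,465):
    c=im[165:235,u].astype(int); print(u,[ (165+i,*g[165+i,u].tolist()) for i in range(70) if g[165+i,u,1]<70 ])
E
```

```text
240 [(167, 10, 34, 111), (168, 150, 2, 104), (169, 108, 13, 99), (170, 105, 10, 98), (171, 100, 7, 105), (172, 90, 2, 138), (173, 75, 3, 169), (174, 75, 3, 186), (175, 75, 3, 185), (176, 70, 4, 183), (177, 23, 6, 169), (178, 14, 38, 154), (198, 14, 33, 100), (199, 9, 19, 95), (200, 14, 49, 98), (201, 14, 60, 119), (202, 14, 26, 148), (203, 30, 4, 174), (204, 60, 4, 189), (205, 75, 3, 189), (206, 90, 1, 186), (207, 105, 3, 166), (208, 90, 4, 133), (209, 105, 5, 95), (210, 90, 13, 77), (211, 98, 12, 87), (212, 100, 16, 94), (213, 96, 13, 96), (214, 0, 8, 91), (215, 13, 62, 98), (223, 13, 27, 132), (224, 8, 6, 161), (225, 60, 1, 177), (226, 50, 5, 167), (227, 16, 24, 140)]
270 [(168, 4, 20, 102), (169, 110, 8, 96), (170, 108, 13, 100), (171, 90, 10, 106), (172, 90, 4, 132), (173, 105, 3, 163), (174, 60, 3, 166), (175, 75, 4, 144), (176, 90, 2, 137), (177, 0, 2, 157), (178, 20, 14, 162), (179, 14, 65, 162), (199, 13, 56, 119), (202, 14, 56, 177), (203, 14, 18, 186), (204, 15, 3, 187), (205, 75, 3, 185), (206, 45, 3, 188), (207, 80, 4, 183), (208, 0, 0, 158), (209, 100, 7, 115), (210, 105
[... 2620 characters left out ...]
1, 182), (179, 45, 3, 182), (180, 50, 4, 181), (181, 23, 6, 166), (182, 14, 35, 138), (204, 20, 22, 138), (205, 30, 5, 170), (206, 45, 3, 183), (207, 45, 3, 180), (208, 60, 4, 178), (209, 90, 3, 163), (210, 60, 2, 127), (211, 120, 5, 93), (212, 105, 12, 85), (213, 114, 14, 94), (214, 108, 13, 102), (215, 0, 10, 107), (216, 11, 61, 130)]
465 [(172, 15, 65, 126), (173, 0, 9, 109), (174, 105, 15, 105), (175, 107, 17, 106), (176, 110, 15, 103), (177, 5, 15, 105), (178, 13, 65, 130), (206, 12, 65, 126), (207, 15, 63, 126), (208, 14, 61, 125), (209, 17, 61, 118), (210, 13, 45, 101), (211, 0, 16, 80), (212, 100, 10, 76), (213, 103, 20, 90), (214, 108, 13, 98), (215, 5, 14, 111), (216, 14, 59, 134)]
```

View pics/topz.png

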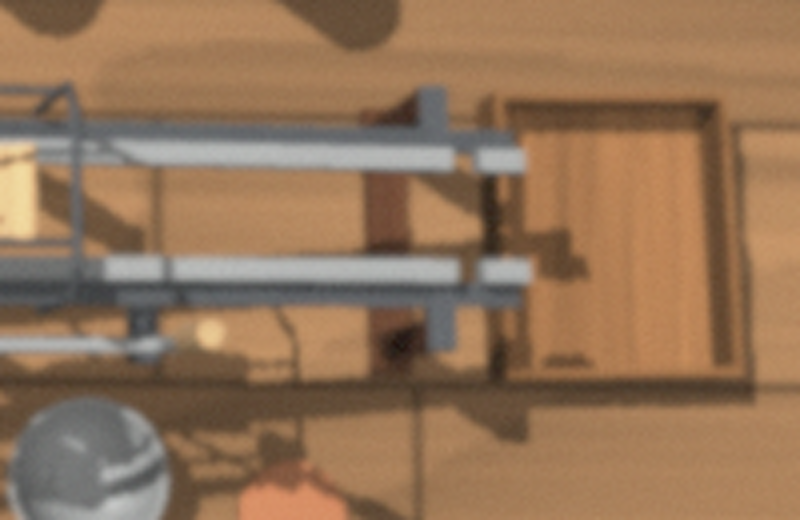

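The crop shows the seat gaps at top-image pixels of about (466.3,179.3) and (467.4,207.3). The rail ends are at u of about 481 and 483, the handle top is at (402.8,223.5), and the guard's low end is at u of about 368.

```bash
cat >> h.py <<'E'
T8=np.tan(np.radians(8))
import os
if os.path.exists("rack.npy"):
    X0,Y0,YAW=np.load("rack.npy")
    RZ=np.array([[np.cos(YAW),-np.sin(YAW),0],[np.sin(YAW),np.cos(YAW),0],[0,0,1]])
    def W(x,y,z): return RZ@np.array([x,y,z])+np.array([X0,Y0,0])
    def L(p): return RZ.T@(np.array(p)-np.array([X0,Y0,0]))
E
python3 - <<'E'
from h import *
f=cams.grab_frame("top")
from scipy.optimize import least_squares
obs=[((36,-319),(466.0,179.0),'uv'),((-36,-319),(467,206.9),'uv'),((36,0),(420,178.5),'v'),((-36,0),(420,206.9),'v'),((-36,0),(240,205),'v'),((36,0),(240,174.8),'v'),((36,-360),(481.1,179.3),'uv'),((-36,-360),(482.7,207.2),'uv')]
def res(q,full=False):
    x0,y0,a=q[:3]; c,s=np.cos(a),np.sin(a); r=[]; ys=list(q[3:])
    for (x,y),uv,m in obs:
        x=x/1000; y=y/1000 if m=='uv' else ys.pop(0)
        p=proj(f,[x0+c*x-s*y,y0+s*x+c*y,.19+y*T8])[0]; r+=[p[0]-uv[0],p[1]-uv[1]]
    return np.array(r)
s=least_squares(res,[.45,0,0,-.2,-.2,.25,.25]); print(s.x,np.round(s.fun,1)); np.save("rack.npy",s.x[:3])
E
python3 - <<'E'
from h import *
f=cams.grab_frame("top"); g=cams.grab_frame("scene")
print("seat",W(0,-.319,.163),"exit",W(0,-.039,.2045),"roller",W(0,.354,.26))
hz=.19+.020+.095; 
for y in(-.10,-.11,-.12):
    print(y,W(-.085,y,.19+.02+.095+y*T8),proj(f,W(-.085,y,.305+y*T8)))
p=onz(f,(402.8,223.2),.29);print("handle",p,L(p), proj(g,p))
# two-view check of things
im=g["pixels"][:,:,::-1].copy()
for P in [W(0,-.319,.163),W(0,-.039,.2045),W(-.085,-.109,.29),W(36e-3,-.36,.19-.36*T8),W(-36e-3,-.36,.19-.36*T8),W(0,.354,.26)]:
    u=proj(g,P)[0]; cv2.circle(im,tuple(int(round(a*8)) for a in u),12,(0,0,255),-1,shift=3)
cv2.imwrite("pics/s1.png",cv2.resize(im[130:280,190:490],None,fx=2.6,fy=2.6,interpolation=cv2.INTER_CUBIC))
E
```

```text
[ 0.53134274  0.02287074  0.01773022 -0.19531691 -0.19292787  0.24563292
  0.24669927] [ 0.2  0.2  0.4  0.1  0.  -0.3  0.  -0.2 -0.   0.  -0.   0.1 -0.1  0.2
 -0.4 -0. ]
seat [ 0.53699838 -0.29607912  0.163     ] exit [ 0.53203418 -0.01612313  0.2045    ] roller [0.52506657 0.3768151  0.26      ]
-0.1 [ 0.44812903 -0.07862053  0.29094592] [[390.84456747 222.77325108]]
-0.11 [ 0.44830632 -0.08861896  0.28954051] [[395.22915437 222.78380043]]
-0.12 [ 0.44848361 -0.09861738  0.2881351 ] [[399.59764066 222.79381195]]
handle [ 0.44750665 -0.10547234  0.29      ] [-0.08609834 -0.12683655  0.29      ] [[304.47548122 145.61712867]]
```

View pics/s1.png

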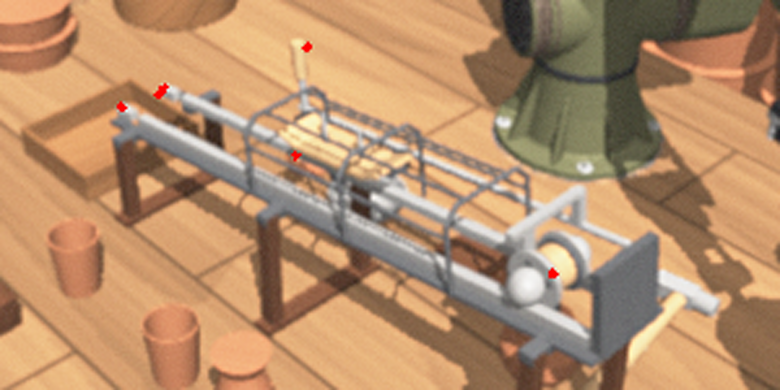

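The projected rack model matches the scene picture: rail ends, seat, roller and handle are all within about 2 px. First I'll raise and turn the tool so that tool y is rack +x and tool z is downhill.

```bash
python3 -m jog '[[-0.08,0,0,0.1365,0,0,34],[-0.08,0,0,0.1365,0,0,34],[-0.08,0,0,0.1365,0,0,34],[-0.08,0,0,0.1365,0,0,34],[-0.08,0,0,0.1365,0,0,34]]' 20; python3 -m jog '[[-0.08,0,0,0.1365,0,0,34],[-0.08,0,0,0.1365,0,0,34],[-0.08,0,0,0.1365,0,0,34],[0,0,0,0,0,0,34]]'
python3 - <<'E'
from h import *
s=arm.observe(); print(s["time"],s["eef_pos"],RZ.T@s["tool_rot"],s["opening"],s["joints"]); print(W(-.04,-.12,.248))
E
```

```text
time: 0.75
eef_pos: [0.2195, 0.5041, 0.3062]
tool_rot: [[-0.0, 0.905, 0.425], [-0.0, 0.425, -0.905], [-1.0, -0.0, 0.0]]
contact_force: [-0.0, -0.9, -0.6]
opening: 0.0575
time: 1.15
eef_pos: [0.2198, 0.5046, 0.3677]
tool_rot: [[0.002, 1.0, 0.014], [0.003, 0.014, -1.0], [-1.0, 0.002, -0.003]]
contact_force: [1.0, -0.3, -0.3]
opening: 0.0321
1.15 [0.21982898 0.50462423 0.367705  ] [[ 0.00183375  0.99999159 -0.00366778]
 [ 0.00346082 -0.00367411 -0.99998726]
 [-0.99999233  0.00182103 -0.00346752]] 0.03214345312221264 [1.09339926e+00 2.35085373e-01 1.23431784e+00 3.09994557e-05
 1.66827293e+00 1.07934308e+00]
[ 0.49347654 -0.09781957  0.248     ]
```

```bash
R='unused'; python3 -m jog '[[0,0.07,0.162,0,0,0,34],[0,0.07,0.162,0,0,0,34],[0,0.07,0.162,0,0,0,34],[0,0.07,0.162,0,0,0,34],[0,0.07,0.162,0,0,0,34]]' >/dev/null; python3 -m jog '[[0,0.07,0.162,0,0,0,34],[0,0.07,0.162,0,0,0,34],[0,0.07,0.162,0,0,0,34],[0,0.07,0.162,0,0,0,34],[0,0.07,0.162,0,0,0,34]]'; python3 -m jog '[[0,0.07,0.162,0,0,0,34],[0,0.07,0.162,0,0,0,34],[0,0.07,0.162,0,0,0,34],[0,0.07,0.162,0,0,0,34],[0,0.07,0.162,0,0,0,34]]'; python3 -m jog '[[0,0,0,0,0,0,34]]'
python3 - <<'E'
from h import *
s=arm.observe(); print(s["time"],L(s["eef_pos"]),s["contact_force"],s["joints"])
E
```

```text
time: 2.15
eef_pos: [0.4014, 0.1004, 0.3644]
tool_rot: [[-0.001, 1.0, 0.022], [-0.0, 0.022, -1.0], [-1.0, -0.001, 0.0]]
contact_force: [0.5, -0.5, 0.6]
opening: 0.0316
time: 2.65
eef_pos: [0.4923, -0.1007, 0.3642]
tool_rot: [[-0.001, 1.0, 0.021], [0.0, 0.021, -1.0], [-1.0, -0.001, -0.0]]
contact_force: [0.6, 1.0, 0.8]
opening: 0.032
time: 2.75
eef_pos: [0.4928, -0.1025, 0.3629]
tool_rot: [[-0.003, 1.0, 0.017], [0.0, 0.017, -1.0], [-1.0, -0.003, -0.0]]
contact_force: [0.7, 0.9, -0.6]
opening: 0.0321
2.75 [-0.04072982 -0.12470527  0.36285244] [ 0.71250268  0.94228233 -0.62685351] [-2.77611546e-01  1.26931614e-01  1.37164129e+00 -5.42498314e-04
  1.64642761e+00 -2.94988739e-01]
```

```bash
python3 -m jog '[[0.092,0,0,0,0,0,34],[0.092,0,0,0,0,0,34],[0.092,0,0,0,0,0,34],[0.092,0,0,0,0,0,34],[0.092,0,0,0,0,0,34]]'>/dev/null;  python3 -m jog '[[0,0,0,0,0,0,34]]'
python3 - <<'E'
from h import *
s=arm.observe(); print(L(s["eef_pos"]))
f=cams.grab_frame("top")["pixels"][:,:,::-1]; g=cams.grab_frame("scene")["pixels"][:,:,::-1]
z=lambda a:cv2.resize(a,None,fx=4,fy=4,interpolation=cv2.INTER_CUBIC)
cv2.imwrite("pics/h1.png",np.vstack([z(f[150:220+20,330:500]),z(g[125:185,230:400])]))
E
```

```text
time: 3.35
eef_pos: [0.4907, -0.0981, 0.2471]
tool_rot: [[-0.005, 1.0, 0.02], [0.002, 0.02, -1.0], [-1.0, -0.005, -0.002]]
contact_force: [0.6, -0.4, -0.2]
opening: 0.032
[-0.04282042 -0.12018875  0.24710005]
```

View pics/h1.png

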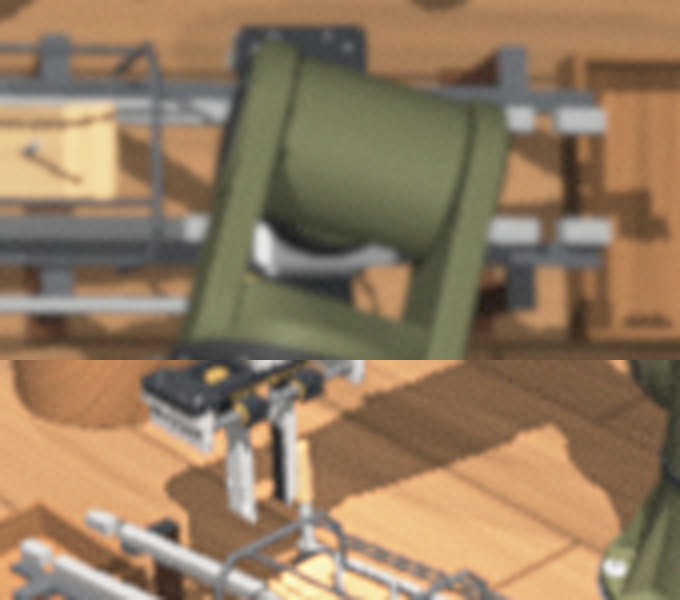

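The lower half of the picture shows the near finger standing just rail-side of the upright handle, with free space around it. Next is the pull.

```bash
python3 -m jog '[[0,-0.04,0,0,0,0,34],[0,-0.04,0,0,0,0,34],[0,-0.04,0,0,0,0,34],[0,-0.04,0,0,0,0,34],[0,-0.032,0,0,0,0,34]]'
python3 - <<'E'
from h import *
s=arm.observe(); print(L(s["eef_pos"]))
g=cams.grab_frame("scene"); im=g["pixels"][:,:,::-1].copy()
cv2.imwrite("pics/p0.png",im); 
for th in(.4,.7,1.0):
    c=W(-.085-.095*np.sin(th),-.122,.195+.094*np.cos(th)); u=proj(g,c)[0]; print(th,u); cv2.circle(im,tuple(int(round(a*8)) for a in u),6,(0,0,255),-1,shift=3)
cv2.imwrite("pics/h2.png",cv2.resize(im[110:270,230:430],None,fx=3.5,fy=3.5,interpolation=cv2.INTER_CUBIC))
E
```

```text
time: 3.95
eef_pos: [0.4431, -0.0997, 0.2507]
tool_rot: [[0.0, 1.0, 0.016], [-0.0, 0.016, -1.0], [-1.0, 0.0, 0.0]]
contact_force: [1.9, 0.3, -0.3]
opening: 0.0321
[-0.09035441 -0.12097104  0.25069909]
0.4 [313.80396761 144.51691735]
0.7 [319.32116373 145.80625274]
1.0 [323.51923458 149.30429471]
```

View pics/h2.png

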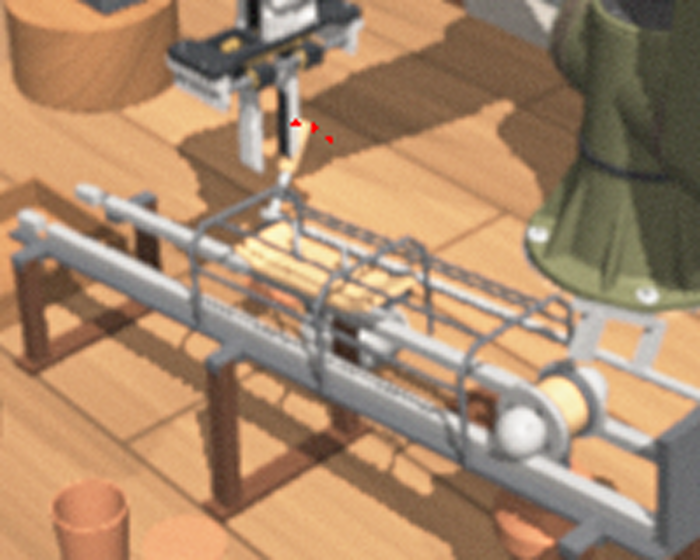

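The roller has already started: its near hub has moved from about (392,239) to (379,233). The stop arm is up at roughly 0.55–0.6 rad. Now I'll go to the waiting pose.

```bash
python3 -m jog '[[0.03,0.0723,0.023,0,0,0,34],[0.055,0.0723,0.023,0,0,0,34],[0.055,0.0723,0.023,0,0,0,34],[0.055,0.0723,0.023,0,0,0,34],[0.052,0.0723,0.023,0,0,0,34]]'
cat > trk.py <<'E'
from h import *
import sys
g=cams.grab_frame("scene"); s=arm.observe(); im=g["pixels"]; n=sys.argv[1]
cv2.imwrite(f"pics/t{n}.png",im[:,:,::-1])
ref=cv2.imread("pics/scene0.png")[:,:,::-1]
# profile along far hub line (x=+.036, axis height): brightness, low saturation
hsv=cv2.cvtColor(np.ascontiguousarray(im),cv2.COLOR_RGB2HSV)
print(s["time"],L(s["eef_pos"]))
d=np.abs(im.astype(int)-ref.astype(int)).sum(2).astype(np.uint8).clip(0,255)
ys=np.arange(.36,-.36,-.02)
P=proj(g,[W(.045,y,.2102+y*T8) for y in ys])
print([(round(y,2),int(d[int(round(v))-1:int(round(v))+2,int(round(u))-1:int(round(u))+2].mean())) for y,(u,v) in zip(ys,P)])
E
python3 trk.py 0
python3 - <<'E'
import cv2
a=cv2.imread("pics/t0.png")[110:270,230:430]
cv2.imwrite("pics/t0z.png",cv2.resize(a,None,fx=3.5,fy=3.5,interpolation=cv2.INTER_CUBIC))
E
```

```text
time: 4.5
eef_pos: [0.5352, -0.1272, 0.1879]
tool_rot: [[-0.001, 1.0, 0.016], [0.0, 0.016, -1.0], [-1.0, -0.001, -0.0]]
contact_force: [-0.0, -0.3, 0.7]
opening: 0.0318
4.55 [ 0.00211231 -0.15049639  0.18550743]
[(np.float64(0.36), 85), (np.float64(0.34), 113), (np.float64(0.32), 29), (np.float64(0.3), 25), (np.float64(0.28), 54), (np.float64(0.26), 11), (np.float64(0.24), 87), (np.float64(0.22), 82), (np.float64(0.2), 56), (np.float64(0.18), 111), (np.float64(0.16), 78), (np.float64(0.14), 7), (np.float64(0.12), 12), (np.float64(0.1), 8), (np.float64(0.08), 5), (np.float64(0.06), 10), (np.float64(0.04), 9), (np.float64(0.02), 7), (np.float64(-0.0), 9), (np.float64(-0.02), 5), (np.float64(-0.04), 6), (np.float64(-0.06), 6), (np.float64(-0.08), 83), (np.float64(-0.1), 100), (np.float64(-0.12), 71), (np.float64(-0.14), 11), (np.float64(-0.16), 6), (np.float64(-0.18), 8), (np.float64(-0.2), 6), (np.float64(-0.22), 12), (np.float64(-0.24), 7), (np.float64(-0.26), 8), (np.float64(-0.28), 6), (np.float64(-0.3), 7), (np.float64(-0.32), 5), (np.float64(-0.34), 6)]
```

View pics/t0z.png

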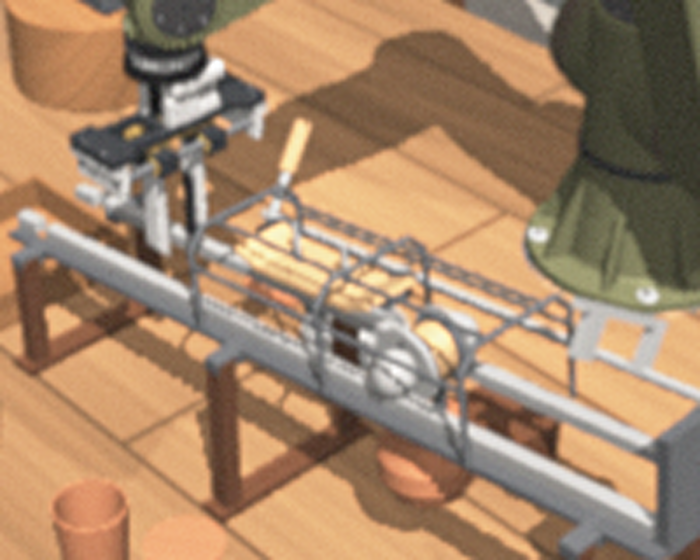

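```bash
cat > trk.py <<'E'
from h import *
import sys
g=cams.grab_frame("scene"); s=arm.observe(); im=g["pixels"]; n=sys.argv[1]
cv2.imwrite(f"pics/t{n}.png",im[:,:,::-1])
ref=cv2.imread("pics/t0.png")[:,:,::-1]
print(s["time"],L(s["eef_pos"]),s["contact_force"])
d=np.abs(im.astype(int)-ref.astype(int)).sum(2)
d=cv2.GaussianBlur(d.astype(np.float32),(0,0),1)
ys=np.arange(.16,-.14,-.005)
P=proj(g,[W(.045,y,.2102+y*T8) for y in ys])
v=[d[int(round(b)),int(round(a))] for a,b in P]
print([(int(y*1000),int(q)) for y,q in zip(ys,v) if q>40])
E
python3 - <<'E'
from h import *
import pickle
g=cams.grab_frame("scene")
for uv in((341.1,214.9),(379,232.7)):
    o,v=ray(g,uv); ol=L(o); vl=RZ.T@v; p=ol+vl*((.045-ol[0])/vl[0]); print(p, .2102+p[1]*T8)
E
python3 -m jog '[[0,0,0,0,0,0,34]]'; python3 trk.py 1
python3 - <<'E'
import cv2
a=cv2.imread("pics/t1.png")[110:270,230:430]
cv2.imwrite("pics/t1z.png",cv2.resize(a,None,fx=3.5,fy=3.5,interpolation=cv2.INTER_CUBIC))
E
```

```text
[0.045      0.17363377 0.24812319] 0.23460263504441625
[0.045      0.31313615 0.26833272] 0.2542084165063627
time: 4.7
eef_pos: [0.5344, -0.1269, 0.1886]
tool_rot: [[-0.001, 1.0, 0.016], [0.0, 0.016, -1.0], [-1.0, -0.001, -0.0]]
contact_force: [0.8, -0.2, 0.2]
opening: 0.0321
4.75 [ 0.00041511 -0.14971235  0.18916674] [ 0.81582652 -0.14360892  0.77967023]
[(160, 117), (155, 79), (150, 86), (145, 59), (139, 68), (134, 115), (129, 93), (124, 177), (119, 285), (114, 242), (109, 193), (104, 118), (99, 75)]
```

View pics/t1z.png

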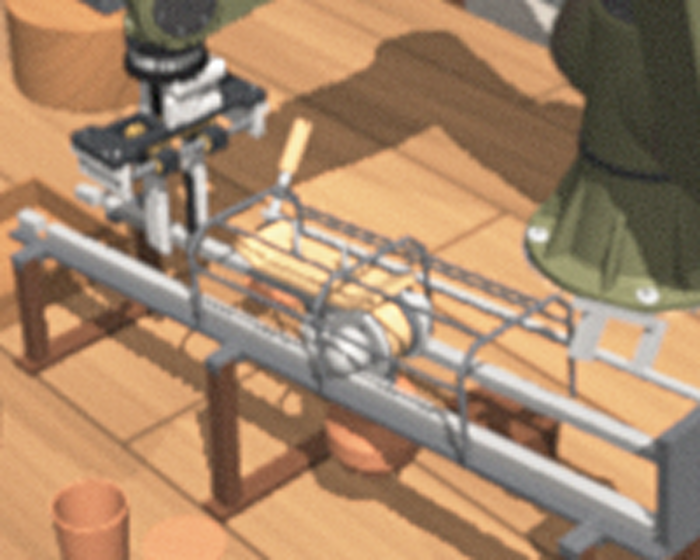

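The roller's hub is now near (327,208) px, at rack y of about 0.125 and moving at about 0.24 m/s. The hand is in the lane and the handle stayed back.

```bash
python3 -m jog '[[0,0,0,0,0,0,34],[0,0,0,0,0,0,34]]'>/dev/null; python3 trk.py 2;python3 -m jog '[[0,0,0,0,0,0,34],[0,0,0,0,0,0,34]]'>/dev/null; python3 trk.py 3
```

```text
5.0 [ 0.00076822 -0.14976309  0.18937267] [-0.43799194 -0.54402189 -0.0160948 ]
[(160, 185), (155, 140), (150, 121), (145, 127), (139, 144), (134, 202), (129, 148), (124, 147), (119, 127), (114, 95), (109, 105), (104, 62), (99, 40), (79, 88), (74, 85), (69, 90), (64, 117), (59, 109), (54, 110), (49, 112), (44, 94), (39, 66)]
5.25 [ 0.00089703 -0.14980457  0.18882864] [-1.21328713 -0.20521264  0.01232902]
[(160, 182), (155, 127), (150, 78), (99, 53), (94, 44), (84, 45), (79, 61), (74, 97), (69, 50), (64, 49), (54, 61), (49, 76), (44, 59), (39, 99), (34, 124), (29, 139), (24, 109), (19, 102), (14, 90), (9, 150), (4, 153), (0, 134), (-5, 109), (-10, 78), (-15, 42)]
```

```bash
python3 -m jog '[[0,0,0,0,0,0,34]]'>/dev/null; python3 trk.py 4;python3 -m jog '[[0,0,0,0,0,0,34]]'>/dev/null; python3 trk.py 5
python3 - <<'E'
import cv2
z=lambda a:cv2.resize(a,None,fx=4,fy=4,interpolation=cv2.INTER_CUBIC)
import numpy as np
cv2.imwrite("pics/t5z.png",np.vstack([z(cv2.imread(f"pics/t{n}.png")[150:220,230:390]) for n in(4,5)]))
E
```

```text
5.4 [ 0.00092905 -0.14983226  0.18867539] [-0.09150216  0.14710834 -0.10481966]
[(160, 185), (155, 126), (150, 77), (74, 46), (64, 42), (54, 81), (49, 118), (44, 57), (39, 65), (34, 61), (29, 79), (24, 70), (19, 82), (14, 81), (9, 116), (4, 116), (0, 119), (-5, 99), (-10, 131), (-15, 110), (-20, 116), (-25, 92), (-30, 87), (-35, 69)]
5.55 [ 0.00092906 -0.14981026  0.18866764] [-0.29345567 -0.8599377   0.15703148]
[(160, 186), (155, 128), (150, 80), (49, 43), (34, 49), (29, 111), (24, 109), (19, 122), (14, 72), (9, 51), (4, 43), (0, 72), (-5, 52), (-10, 68), (-15, 78), (-20, 118), (-25, 127), (-30, 96), (-35, 70), (-40, 77), (-45, 69), (-50, 86), (-55, 75), (-60, 82), (-65, 58), (-70, 42)]
```

View pics/t5z.png

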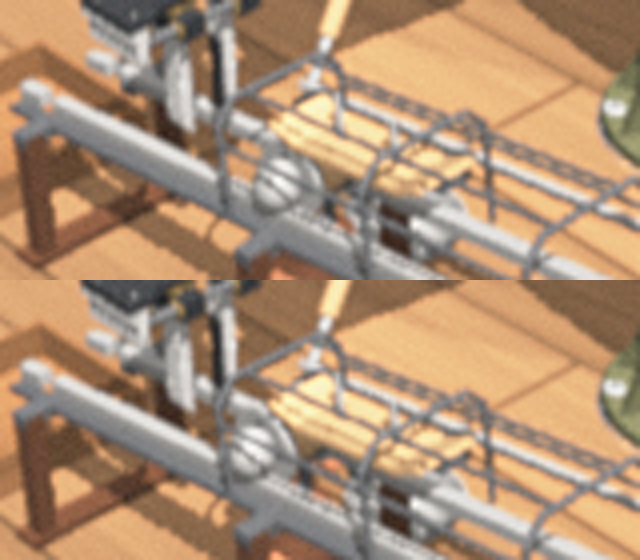

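Run:
```python
import numpy as np, h
from h import *
# scene calibration is constant: use the printed values
f=dict(fx=515.1310485,fy=515.1310485,cx=318.36228,cy=203.77238,k1=-.119306,rvec=np.array([.91908371,2.39273273,-1.20713299]),tvec=np.array([.36380678,-.08970622,1.99813439]))
for n,uv in(("3.95",(379,232.7)),("4.5",(341.1,214.9)),("4.7",(327,207.6)),("5.35",(297.8,196)),("5.5",(291.8,192.3))):
    ys=np.arange(-.3,.4,.001); P=proj(f,[W(.045,y,.2102+y*T8) for y in ys]); r=np.hypot(*(P-uv).T); print(n,ys[r.argmin()],r.min())
```

```text
3.95 0.30800000000000055 3.8761964872683436
4.5 0.16800000000000043 3.4680781675031622
4.7 0.10900000000000037 3.9280888981725703
5.35 -0.015999999999999737 1.703259318255823
5.5 -0.04599999999999976 2.4317791963227244
```

Roller centre at t=5.5 is about −0.046, moving at about 0.2 m/s, so contact with the standing hand would be at −0.108. I'll take one more row and a look.

```bash
python3 -m jog '[[0,0,0,0,0,0,34]]'>/dev/null; python3 trk.py 6;python3 - <<'E'
import cv2
z=lambda a:cv2.resize(a,None,fx=6,fy=6,interpolation=cv2.INTER_CUBIC)
import numpy as np
cv2.imwrite("pics/t6z.png",z(cv2.imread(f"pics/t6.png")[150:220,240:350]))
E
```

```text
5.7 [ 0.00094871 -0.14984481  0.18869719] [-0.06738542  0.12115576 -0.32655191]
[(160, 187), (155, 128), (150, 80), (19, 64), (14, 56), (9, 51), (4, 48), (-10, 50), (-15, 40), (-20, 45), (-30, 59), (-35, 53), (-40, 73), (-45, 69), (-50, 127), (-55, 149), (-60, 136), (-65, 96), (-70, 63), (-75, 54), (-80, 109), (-85, 170), (-90, 257), (-95, 206), (-100, 179), (-105, 87)]
```

View pics/t6z.png

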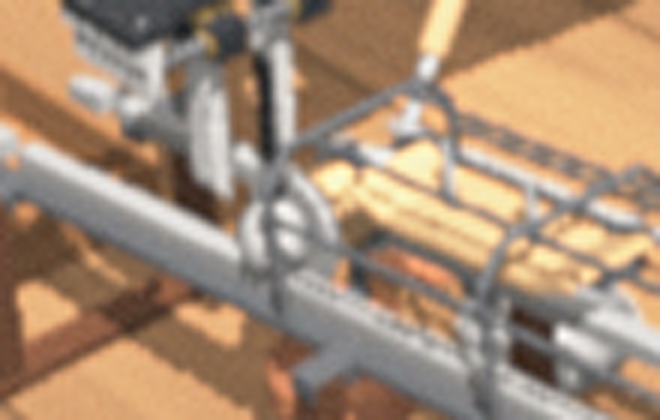

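The hub is near (285.3,188.3) px, so y was about −0.078 at t=5.65 and the speed about 0.22 m/s. The gap is about 19 mm. Start retreating now, slightly slower than the roller.

```bash
python3 -m jog '[[0.0084,0,0.06,0,0,0,34],[0.0112,0,0.08,0,0,0,34],[0.013,0,0.092,0,0,0,34],[0.013,0,0.092,0,0,0,34]]'; python3 -c "
from h import *
s=arm.observe();print(L(s['eef_pos']))"
```

```text
time: 6.1
eef_pos: [0.5361, -0.2097, 0.177]
tool_rot: [[-0.0, 1.0, 0.016], [-0.0, 0.016, -1.0], [-1.0, -0.0, 0.0]]
contact_force: [0.6, 0.9, 0.4]
opening: 0.0318
[ 0.00061433 -0.23262139  0.17701666]
```

```bash
python3 -m jog '[[0.0127,0,0.09,0,0,0,34]]'|grep -E "time|force|eef"; python3 -m jog '[[0.0118,0,0.084,0,0,0,34]]'|grep -E "time|force|eef"
```

```text
time: 6.2
eef_pos: [0.5364, -0.2324, 0.1738]
contact_force: [0.5, 0.4, 0.2]
time: 6.3
eef_pos: [0.5366, -0.2535, 0.1707]
contact_force: [-1.1, 0.7, -0.3]
```

```bash
python3 -m jog '[[0.0104,0,0.074,0,0,0,34]]'|grep -E "time|force|eef"; python3 -m jog '[[0.009,0,0.064,0,0,0,34]]'|grep -E "time|force|eef"
```

```text
time: 6.4
eef_pos: [0.5369, -0.2719, 0.1681]
contact_force: [-0.4, 0.0, 0.8]
time: 6.5
eef_pos: [0.5373, -0.2876, 0.1659]
contact_force: [0.2, -0.0, -0.4]
```

```bash
python3 -m jog '[[0.0075,0,0.053,0,0,0,34]]'|grep -E "time|force|eef"; python3 -m jog '[[0.0059,0,0.042,0,0,0,34]]'|grep -E "time|force|eef"
```

```text
time: 6.6
eef_pos: [0.5376, -0.3006, 0.1641]
contact_force: [0.1, 0.2, -0.7]
time: 6.7
eef_pos: [0.5379, -0.3107, 0.1627]
contact_force: [-1.1, 1.1, -0.5]
```

```bash
python3 -m jog '[[0.0045,0,0.032,0,0,0,34]]'|grep -E "time|force|eef"; python3 -m jog '[[0.0031,0,0.022,0,0,0,34]]'|grep -E "time|force|eef"; python3 trk.py 7;python3 - <<'E'
import cv2
z=lambda a:cv2.resize(a,None,fx=6,fy=6,interpolation=cv2.INTER_CUBIC)
cv2.imwrite("pics/t7z.png",z(cv2.imread(f"pics/t7.png")[130:220,220:340]))
E
```

```text
time: 6.8
eef_pos: [0.5381, -0.3184, 0.1617]
contact_force: [-0.9, -0.7, 0.0]
time: 6.9
eef_pos: [0.5382, -0.3236, 0.161]
contact_force: [-0.6, -0.3, -1.5]
6.95 [ 0.00064143 -0.34704737  0.16088502] [-0.3724655  -4.18643441 -0.06455319]
[(160, 187), (155, 125), (150, 74), (-80, 82), (-85, 95), (-90, 124), (-95, 85), (-100, 98), (-105, 65), (-110, 75), (-115, 51), (-120, 70)]
```

View pics/t7z.png

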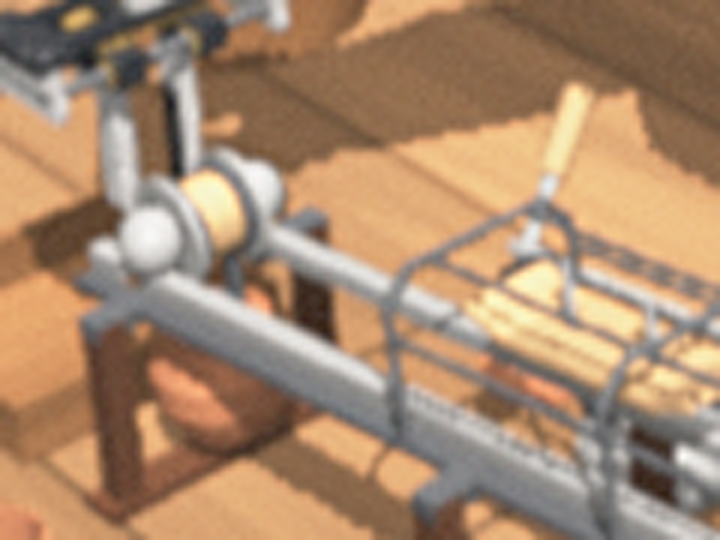

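The roller rests against the fingers just short of the gap, with the hub at about (245,169) px, the straps hanging steeply and a force of about −4 N. Now creep on.

```bash
python3 -m jog '[[0.0013,0,0.009,0,0,0,34],[0.002,0,0.014,0,0,0,34]]'|grep -E "time|force|eef"; python3 -m jog '[[0.0022,0,0.016,0,0,0,34],[0.0022,0,0.016,0,0,0,34]]'|grep -E "time|force|eef";  python3 -m jog '[[0.002,0,0.014,0,0,0,34],[0.002,0,0.014,0,0,0,34]]'|grep -E "time|force|eef"
```

```text
time: 7.15
eef_pos: [0.5385, -0.3286, 0.1604]
contact_force: [0.4, -0.6, 0.8]
time: 7.35
eef_pos: [0.5385, -0.337, 0.1592]
contact_force: [0.2, -0.6, -0.5]
time: 7.55
eef_pos: [0.5385, -0.3442, 0.1581]
contact_force: [-0.2, -0.4, 0.4]
```

```bash
python3 -m jog '[[0.002,0,0.014,0,0,0,34],[0.002,0,0.014,0,0,0,34],[0.002,0,0.014,0,0,0,34],[0.002,0,0.014,0,0,0,34],[0,0,0,0,0,0,34]]'|grep -E "time|force|eef"; python3 trk.py 8 >/dev/null; python3 -m jog '[[0,0,0,0,0,0,34],[0,0,0,0,0,0,34],[0,0,0,0,0,0,34]]'>/dev/null; python3 trk.py 9;python3 - <<'E'
import cv2,numpy as np
z=lambda a:cv2.resize(a,None,fx=5,fy=5,interpolation=cv2.INTER_CUBIC)
A,B=[cv2.imread(f"pics/t{n}.png") for n in(8,9)]
d=np.abs(A.astype(int)-B).sum(2)[150:215,225:285]; print("change",d.mean(),d.max())
cv2.imwrite("pics/t9z.png",z(B[130:230,210:330]))
E
```

```text
time: 8.05
eef_pos: [0.5386, -0.3583, 0.156]
contact_force: [0.3, -0.1, -0.4]
8.45 [ 0.00067819 -0.38074251  0.15619908] [0.25753091 0.93349128 0.13486848]
[(160, 186), (155, 126), (150, 76), (-80, 83), (-85, 95), (-90, 124), (-95, 87), (-100, 102), (-105, 67), (-110, 74), (-115, 50), (-120, 71)]
change 8.787948717948717 117
```

View pics/t9z.png

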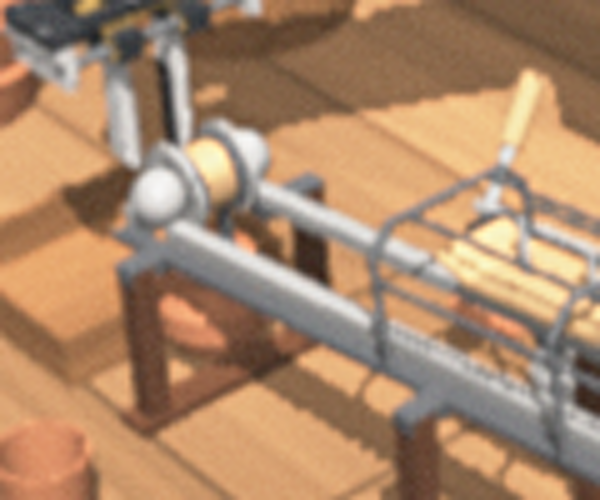

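The roller lies with its hub at about (241,169) px, its front no longer touching the fingers, and the handle is still back. Take the hand away downhill and up, then check numerically.

```bash
python3 -m jog '[[0,0,0.04,0,0,0,34],[0,0,0.04,0,0,0,34],[-0.06,0,0.02,0,0,0,34],[-0.1,0,0,0,0,0,34],[-0.12,0,0,0,0,0,34]]'>/dev/null; python3 -m jog '[[-0.12,0,0,0,0,0,34],[-0.12,0,0,0,0,0,34],[-0.06,0,0,0,0,0,34],[0,0,0,0,0,0,34],[0,0,0,0,0,0,34]]'|grep -E "time|force|eef"; python3 trk.py 10 >/dev/null; python3 -m jog '[[0,0,0,0,0,0,34],[0,0,0,0,0,0,34],[0,0,0,0,0,0,34],[0,0,0,0,0,0,34],[0,0,0,0,0,0,34]]'>/dev/null; python3 trk.py 11;python3 - <<'E'
from h import *
P={n:cv2.imread(f"pics/t{n}.png").astype(int) for n in(9,10,11)}
for a,b in((9,10),(10,11)):
    d=np.abs(P[a]-P[b]).sum(2)[158:215,232:285]; print(a,b,d.mean(),d.max())
f=cams.grab_frame("scene")
print("hub px expected at seat",proj(f,[W(.045,-.319,.163),W(.036,-.319,.163)]))
g=P[11].astype(np.uint8)[155:185,225:262]; hsv=cv2.cvtColor(g,cv2.COLOR_BGR2HSV); m=((hsv[...,1]<30)&(hsv[...,2]>175)).astype(np.uint8)
n,_,st,c=cv2.connectedComponentsWithStats(m); print([(st[i].tolist(),(c[i]+[225,155]).round(1).tolist()) for i in range(1,n) if st[i,4]>15])
t=cv2.cvtColor(P[11].astype(np.uint8),cv2.COLOR_BGR2GRAY); tp=t[158:180,232:262]
for k in(8,9,10):
    q=cv2.matchTemplate(cv2.cvtColor(P[k].astype(np.uint8) if k in P else cv2.imread(f"pics/t{k}.png"),cv2.COLOR_BGR2GRAY)[148:190,222:272],tp,cv2.TM_CCOEFF_NORMED); print(k,cv2.minMaxLoc(q)[1::2])
E
```

```text
time: 9.45
eef_pos: [0.539, -0.3833, 0.3001]
contact_force: [-0.3, 0.0, -0.6]
10.05 [ 0.00061989 -0.40579289  0.30113382] [-0.59121367  0.29711457  0.59224107]
[(160, 186), (155, 129), (150, 79), (-80, 83), (-85, 94), (-90, 122), (-95, 84), (-100, 100), (-105, 68), (-110, 74), (-115, 52), (-120, 71)]
9 10 13.281363786825555 307
10 11 7.5852366765971535 51
hub px expected at seat [[240.30402705 170.72151798]
 [242.4190617  169.73257604]]
[([28, 0, 9, 10, 39], [258.7, 159.1]), ([17, 4, 9, 12, 24], [246.6, 163.4]), ([11, 8, 11, 10, 77], [241.3, 167.9]), ([19, 19, 18, 11, 64], [252.8, 178.7])]
8 (0.9285674095153809, (10, 10))
9 (0.9274964332580566, (10, 10))
10 (0.9978484511375427, (10, 10))
```

```bash
python3 -c "
from plant import arm
print(arm.job_done(), arm.observe()['time'])"
```

```text
the job is handed in; nothing more can be done
the job is handed in; nothing more can be done
```

The roller with its pot is lying in the seat gap, the hand is clear of it, and I handed the job in at about 10.1 s of the 29 s allowed.

**What I did:** I pulled the handle back to roughly 0.55–0.6 rad, then put the fingers into the lane and tracked the roller with the scene camera. It came out of the guard at about 0.2 m/s. I went ahead of it at about 0.22–0.25 m/s, slowed evenly to about 0.05 m/s, and crept it into the seat before lifting the hand away.

**What the last checks showed:**
- **Roller:** its hub is at (241.3, 167.9) px; the seat should appear at about (241–242, 170) px. It did not move in four pictures over the last 2 s, and the last two differ only by noise.
- **Handle:** it was still pulled back in the last picture I viewed, taken just before the hand lifted away, so the stop arm should still be up.
- **Force:** 0.9 N or less at the end, which is sensor noise.

**Less certain:**
- **First touch:** the wrist noise of about 1 N hid the moment the roller met the fingers, so I could not measure the speed difference there.
- **Bump just before the seat:** the hand stood still for 0.05 s during one picture and showed about 4 N against the roller, under the 12 N limit.
- **Pot swing:** I judged this only by eye. The pot hung steeply in the pictures, but I did not measure its angle.

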